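Pair claw tops with their shells and gate them in

ROBOT

A 7-joint arm with a two-finger parallel gripper is mounted at the origin on the work surface. World frame = base frame: x ahead of the robot, y to its left, z up, the work surface at z = 0. Lengths are in mm, angles in rad, forces in N, time in s.
With the tool pointing down it reaches from about 400 to 875 mm from the base axis. Payload 6.5 kg.
Tool frame: the origin (TCP) lies on the centre line of the jaws, within the pads' length; the fingertips stand 22 mm ahead of it and the grasp point (between the pads) lies 3 mm ahead of it; z points along the fingers, x is the direction in which the jaws open and shut, and the axes are right-handed (so a half turn about z gives the same grasp; the last joint's range is limited). The gripper opens to 88 mm and grips with 3 to 60 N. Pads are 18 mm wide; open, the fingers measure 123 mm over their backs; the gripper's body (75 mm by 187 mm) begins 45 mm behind the grasp point.
Start: joints at [-1.18, 0.536, -0.004, 1.538, 0.003, 1.067, -0.071], TCP at [286.695, 583.349, 260.716] pointing down, gripper open.
Joint ranges: [-2.7, 2.7], [-0.37, 2.16], [-1.27, 1.26], [0.24, 2.4], [-1.31, 4.45], [0.19, 1.91], [-2.76, 2.76]. Speed limits (rad/s): [2.39, 2.39, 3.14, 3.14, 3.14, 3.14, 3.14].

INTERFACE

Orientations are given as [roll, pitch, yaw] about the fixed x, y, z axes, in that order (R = Rz(yaw) Ry(pitch) Rx(roll)).
In Python, from station import manip gives the robot as it stands.
- The arm moves only by the shell command python3 -m pendant 'ROWS' [FORCE]. ROWS is JSON, one flat list of numbers, 5 for each row, row after row: the gripper's target within -1 to 1 (fully open at 1, half-way at 0, shut at -1), then the shift along the world's x, y, z in m, then the turn about the world's z in rad. In form: [gripper, dx, dy, dz, spin, gripper, dx, dy, dz, spin, ...]. A call has 1 to 10 rows; each row shifts and turns the pose as measured when the row begins; what a row does not reach is not made up. A row lasts 1/12 s, in which the tool goes at most 41.7 mm and 7.16 degrees, less where a joint would pass 70% of its speed; a pose out of reach is approached as far as the arm can. A call is refused whole if a number of a shift passes 0.0417 or a number of a turn 0.125, either way. A call with a gripper value outside its range is refused whole. The fingers move at their own pace and stop on an object; FORCE is the grip in N (left out, the last holds). Time passes only in rows, so rows that do not move let the fingers close. It gives the time, the measured TCP pose, the force and the opening at its end, in the units of the state.
- manip.read_state(): the state, without advancing time (a new reading comes with each control period).
- manip.camera(name): name is "scene" or "top"; returns a dict with "pixels" (420x560x3 uint8, blue, green, red), "z_map" (420x560 float32, mm along the optical axis (not along the pixel's ray), 0 where there is no reading), "camera_matrix" (3x3 intrinsics, pixels), "world_from_camera" (4x4, takes a point from camera to world coordinates). Camera axes: x right, y down, z forward; pixel columns grow to the right and rows downward; lengths in mm; the calibration is good to about 2 mm. A picture is of the moment at which its call begins.
- manip.close_job(): hands the job in, once; it reports no verdict.
The state is a dict: "time": time; "qpos": joint angles; "joint_velocities": joint speeds; "effort": joint torques, N m; "tcp_pos": TCP position; "tcp_rot": TCP orientation; "force": force on the tool from outside, world axes, zero at the start; "ft_torque": the same for the moment, N m; "opening": finger opening in mm.
Only numpy, scipy, OpenCV 4.12 (cv2) and the standard library are available. Lean on these libraries where they do the work, as an engineer would, in place of code of your own. Each camera call takes 0.05 s, during which the arm holds its last target. There are 200 camera calls.

TASK

Pair up the serviced milking claws: slide the claw top with the blue collar along the bench into the dock in front of the blue-banded shell, and the one with the yellow collar into the dock of the yellow-banded shell, without lifting them off the bench. Push each dock's slide gate fully shut behind its top. Leave the red-collared top, the valve disc and the gasket where they lie.

Things in the scene. Friction and masses are not known exactly. Their poses are not given: they have to be found in the camera images.
- top_blue_centre (a point): Centre, half-way up (12 mm above the bench), of the loose claw top with the blue collar: a flat ring lying on the bench, white nylon flange 104 mm across and 12 mm high, on it a blue collar 90 mm across, 24 mm high in all, with a plain round hole 56 mm across right through the middle. 0.25 kg. Slides when pushed, or dragged by a finger in its hole. Starts in the middle, between the other two tops.
- top_yellow_centre (a point): Centre, half-way up (12 mm above the bench), of the loose claw top with the yellow collar: a flat ring lying on the bench, white nylon flange 104 mm across and 12 mm high, on it a yellow collar 90 mm across, 24 mm high in all, with a plain round hole 56 mm across right through the middle. 0.25 kg. Slides when pushed, or dragged by a finger in its hole. Starts far left or far right.
- dock_blue: Fixed grey dock; behind it a fixed steel claw shell with blue band and button (104 across, 62 high, at x = +118; all mm). Origin: on the bench at the bay's centre, where a top sits; x points from the open mouth into the bay, z up. Fences 22 high, 8 thick: bay y -58 to +58, back face x = +54, mouth x = -58. A fence wing behind the gate runs on the +y side to y = +142 at x = -50 to -58.
- gate_blue (a joint): Slide gate of the blue dock, in m: 0 fully shut (aluminium tongue, 23 mm high, across half the mouth: y -2 to +76 mm, x -62 to -73 mm in the dock's frame), 0.062 fully open. Starts open. Slides along the dock's y, towards -y to shut, stays where left; about 2 N moves it; hard stop at 0.
- gate_blue_paddle (a point): Centre of the black upright paddle at the gate's outer end (moves with the gate): a plate 38 mm along the dock's x, 8 mm thick along y, from 8 to 50 mm above the bench. Its centre is at x = -81 mm and y = 78 mm + gate opening in the dock's frame; the front 26 mm of it stand clear in front of the gate, so it can be pushed on its outer (+y) face.
- dock_yellow: Fixed grey dock; behind it a fixed steel claw shell with yellow band and button (104 across, 62 high, at x = +118; all mm). Origin: on the bench at the bay's centre, where a top sits; x points from the open mouth into the bay, z up. Fences 22 high, 8 thick: bay y -58 to +58, back face x = +54, mouth x = -58. A fence wing behind the gate runs on the +y side to y = +142 at x = -50 to -58.
- gate_yellow (a joint): Slide gate of the yellow dock, in m: 0 fully shut (aluminium tongue, 23 mm high, across half the mouth: y -2 to +76 mm, x -62 to -73 mm in the dock's frame), 0.062 fully open. Starts open. Slides along the dock's y, towards -y to shut, stays where left; about 2 N moves it; hard stop at 0.
- gate_yellow_paddle (a point): Centre of the black upright paddle at the gate's outer end (moves with the gate): a plate 38 mm along the dock's x, 8 mm thick along y, from 8 to 50 mm above the bench. Its centre is at x = -81 mm and y = 78 mm + gate opening in the dock's frame; the front 26 mm of it stand clear in front of the gate, so it can be pushed on its outer (+y) face.
- top_red_centre (a point): Centre, half-way up, of a third claw top of the same shape with a red collar. Its shell is not here: it stays where it lies.
- valve_disc: Bystander: loose grey plastic valve disc, 80 mm across, 20 mm high with its hub; origin under its centre.
- gasket: Bystander: loose black rubber claw gasket, a ring 92 mm across and 9 mm high; origin under its centre. (To the right of all this, beyond y = -0.49 m, a wide stainless funnel 215 mm high stands fixed in its ring bracket near the edge of the bench; it has no part in the job.)
Things that resemble listed ones, but are neither listed nor needed, are in the scene too. Leave any black or turquoise look-alike of the part that bears top_blue_centre alone.

How it is judged:
By the outcome, as a careful person would: the job done as asked, in the order asked, and still so for the second after the job is handed in, with the robot touching nothing.
It also fails if it takes over 72 s, if anything falls off the work surface, if the arm or the gripper's body presses on something with over 40 N, if the wrist force passes 120 N, or if a joint passes its speed limit or range.

## Working session

There is one attempt and no reset: what is moved stays moved. The work goes in short steps, Python scripts to look and compute and a shell command to move; the robot and the scene stay as the last step left them, time stands still between calls to the robot, and variables do not carry over. Pictures are saved under pics/ and viewed, on a budget of 10 in all, crops included, one or two more only if the job needs it, and the job is handed in when it is done.

```bash
mkdir -p pics; ls
python3 - <<'E'
from station import manip
import cv2,numpy as np
print(manip.read_state())
for n in("top","scene"):
    c=manip.camera(n);cv2.imwrite(f"pics/{n}0.png",c["pixels"]);np.savez(f"pics/{n}0.npz",**c)
    print(c["camera_matrix"],c["world_from_camera"].round(3))
E
```

```text
pics
{'time': 0.0, 'qpos': array([-1.18020471,  0.53717724, -0.00442466,  1.53881845,  0.00259661,
        1.0673098 , -0.0712081 ]), 'joint_velocities': array([-0.00039342, -0.00059125,  0.0007619 , -0.0003337 , -0.00027867,
       -0.00101763, -0.0008091 ]), 'effort': array([-2.13020762e-04, -5.70971167e+01,  9.90534984e-01, -2.51605368e+01,
       -5.63014601e-02,  1.80887111e-02,  1.59958649e-04]), 'tcp_pos': array([286.46866544, 582.84741426, 259.85332109]), 'tcp_rot': array([3.14146313e+00, 1.70221905e-03, 1.11405468e+00]), 'force': array([-0.66180688, -0.55749466, -0.01884933]), 'ft_torque': array([-0.01593604, -0.02893689,  0.004075  ]), 'opening': 88.3594115492047}
[[398.36564004   0.         277.6813121 ]
 [  0.         398.36564004 209.52083873]
 [  0.           0.           1.        ]] [[-2.30000e-02 -9.94000e-01  1.07000e-01  3.79141e+02]
 [-1.00000e+00  2.10000e-02 -1.90000e-02 -1.52200e+00]
 [ 1.60000e-02 -1.07000e-01 -9.94000e-01  9.82091e+02]
 [ 0.00000e+00  0.00000e+00  0.00000e+00  1.00000e+00]]
[[407.84834131   0.         280.48875141]
 [  0.         407.84834131 211.75711272]
 [  0.           0.           1.        ]] [[ 1.170000e-01  6.910000e-01 -7.130000e-01  1.153915e+03]
 [ 9.930000e-01 -6.600000e-02  9.900000e-02 -1.159040e+02]
 [ 2.100000e-02 -7.190000e-01 -6.940000e-01  7.408010e+02]
 [ 0.000000e+00  0.000000e+00  0.000000e+00  1.000000e+00]]
```

View pics/top0.png

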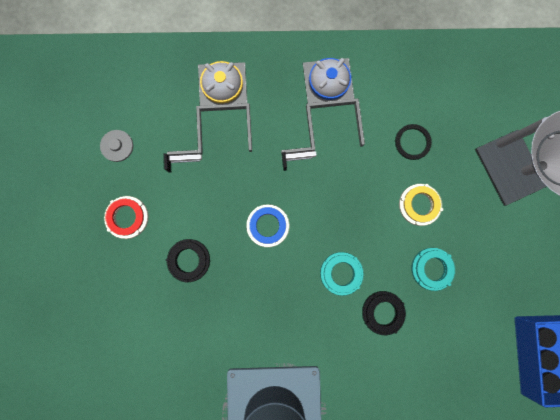

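View pics/scene0.png

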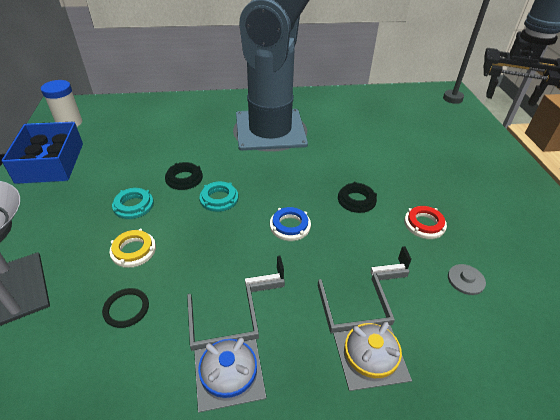

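The top view shows the yellow dock at about (222,130), the blue dock at (335,125), and gate paddles at (168,161) and (285,159). The tops are red (126,217), blue (268,226) and yellow (422,204). The turquoise and black look-alikes sit lower, and the disc and gasket lie beside the docks. The scene view agrees with this.

```bash
cat > h.py <<'E'
import numpy as np,cv2
def ray(c,uv,z):
    uv=np.atleast_2d(np.asarray(uv,float));K=c["camera_matrix"];T=c["world_from_camera"]
    d=np.c_[uv,np.ones(len(uv))]@np.linalg.inv(K).T@T[:3,:3].T
    o=T[:3,3];return o+d*((z-o[2])/d[:,2])[:,None]
def cloud(c):
    h,w=c["z_map"].shape;v,u=np.mgrid[:h,:w];K=c["camera_matrix"];Z=c["z_map"]
    p=np.stack([u,v,np.ones_like(u)],-1).reshape(-1,3)@np.linalg.inv(K).T*Z.reshape(-1,1)
    T=c["world_from_camera"];return (p@T[:3,:3].T+T[:3,3]).reshape(h,w,3)
RNG=dict(blue=((105,150,80),(125,255,255)),yellow=((18,140,120),(32,255,255)),red=((0,150,120),(6,255,255)))
def blobs(c,col):
    m=cv2.inRange(cv2.cvtColor(c["pixels"],cv2.COLOR_BGR2HSV),*RNG[col])
    cs=cv2.findContours(m,cv2.RETR_EXTERNAL,cv2.CHAIN_APPROX_NONE)[0]
    return [x for x in cs if cv2.contourArea(x)>20]
def top(c,col,box):  # collar centre, box=(u0,u1,v0,v1); collar radius 45 at z=24
    for x in blobs(c,col):
        (u,v),r=cv2.minEnclosingCircle(x)
        if box[0]<u<box[1] and box[2]<v<box[3] and r>8:
            q=ray(c,x[:,0],24)[:,:2]; e=cv2.fitEllipse(q.astype(np.float32)*10)
            print(col,"collar px",(round(u),round(v)),"world",np.round(np.array(e[0])/10,1),"dia",np.round(np.array(e[1])/10,1))
E
python3 - <<'E'
from h import *
cs={n:dict(np.load(f"pics/{n}0.npz")) for n in("top","scene")}
c=cs["top"];top(c,"blue",(230,300,190,260));top(c,"yellow",(390,450,170,240));top(c,"red",(90,160,180,250))
c2=cs["scene"];top(c2,"blue",(260,320,200,250));top(c2,"yellow",(100,170,220,270))
P=cloud(c);px=c["pixels"].astype(int);dark=px.max(2)<60;sat=px.max(2)-px.min(2)
for n,ub,bx in(("yellow",(160,260),(210,235,65,90)),("blue",(278,372),(320,345,62,85))):
    for x in blobs(c,n):
        (u,v),r=cv2.minEnclosingCircle(x)
        if r<9 and bx[0]<u<bx[1] and bx[2]<v<bx[3]: M=cv2.moments(x);print(n,"button px",u,v,r,ray(c,[(M['m10']/M['m00'],M['m01']/M['m00'])],62).round(1)[0],P[int(v),int(u)].round(1))
    m=np.zeros(dark.shape,bool);m[100:180,ub[0]:ub[1]]=1
    f=m&(P[...,2]>12)&(P[...,2]<30)&(sat<35)
    pd=m&dark&(P[...,2]>35)
    v,u=np.nonzero(pd); print(n,"paddle top",ray(c,np.c_[u,v],50).mean(0).round(1),len(u),np.ptp(P[pd][:,:2],axis=0).round(0))
    v,u=np.nonzero(f);q=ray(c,np.c_[u,v],22)[:,:2]
    ys=[];
    mid=np.median(q[:,1])
    img=np.where(f)
    uc=(u.min()+u.max())/2
    for s,sel in(("left",(v<145)&(v>112)&(u>ub[0]+30)&(u<ub[0]+60)),("right",(v<145)&(v>112)&(u>ub[0]+70))):
        a,b=np.polyfit(q[sel,0],q[sel,1],1);print(n,s,"y=%.4f*x+%.1f"%(a,b),"yaw",np.arctan(a).round(4),sel.sum(),q[sel,0].min().round(),q[sel,0].max().round())
E
```

```text
blue collar px (268, 225) world [445.2   6.3] dia [82.5 83.2]
yellow collar px (422, 204) world [ 489.  -371.4] dia [83.6 86. ]
red collar px (124, 217) world [473.1 349.3] dia [84.2 85.9]
blue collar px (290, 220) world [449.2   6. ] dia [85.4 94.4]
yellow collar px (131, 244) world [ 493.4 -370.3] dia [85.6 94.1]
yellow button px 219.5 76.5 5.147915363311768 [803.  113.6  62. ] [804.6 115.2  60.5]
yellow paddle top [601.4 242.2  50. ] 66 [239. 250.]
yellow left y=0.0292*x+151.2 yaw 0.0292 120 648.0 727.0
yellow right y=0.0341*x+24.6 yaw 0.0341 105 646.0 725.0
blue button px 331.5 72.5 5.147915363311768 [ 808.2 -156.6   62. ] [ 811.9 -156.    57.6]
blue paddle top [599.4 -39.9  50. ] 49 [237.  40.]
blue left y=0.0616*x+-147.7 yaw 0.0615 99 643.0 723.0
blue right y=0.0803*x+-283.6 yaw 0.0801 128 641.0 721.0
```

```bash
python3 -m pendant '[-0.64,0.012,-0.0405,0,0.053,-0.64,0.012,-0.0405,0,0.053,-0.64,0.012,-0.0405,0,0.053,-0.64,0.012,-0.0405,0,0.053,-0.64,0.012,-0.0405,0,0.053,-0.64,0.012,-0.0405,0,0.053,-0.64,0.012,-0.0405,0,0.053,-0.64,0.012,-0.0405,0,0.053,-0.64,0.012,-0.0405,-0.01,0.053,-0.64,0.012,-0.0405,-0.01,0.053]' 10
```

```text
time: 0.93
tcp_pos: [395.3, 187.8, 238.3]
tcp_rot: [-3.138, 0.001, 1.684]
force: [1.1, -0.8, -0.1]
opening: 23.7
```

```bash
python3 -m pendant '[-0.64,0.012,-0.04,-0.02,-0.02,-0.64,0.012,-0.04,-0.02,-0.02,-0.64,0.012,-0.04,-0.02,0,-0.64,0.01,-0.035,-0.02,0,-0.64,0.005,-0.02,-0.02,0,-0.64,0,-0.005,-0.02,0,-0.64,0,0,0,0]' 10
python3 - <<'E'
from station import manip
from h import *
s=manip.read_state();print(s["tcp_pos"].round(1),s["tcp_rot"].round(3),s["opening"])
c=manip.camera("scene")
top(c,"blue",(250,330,190,250))
cv2.imwrite("pics/s1.png",cv2.resize(c["pixels"][130:330,150:430],(784,560),interpolation=cv2.INTER_CUBIC))
E
```

```text
time: 1.52
tcp_pos: [442.2, 7.8, 122.8]
tcp_rot: [3.142, 0.004, 1.633]
force: [-0.7, -0.1, -0.3]
opening: 16.0
[442.2   7.8 122.8] [3.142 0.004 1.633] 15.963010560051858
blue collar px (290, 220) world [449.2   6.1] dia [85.2 94.3]
```

View pics/s1.png

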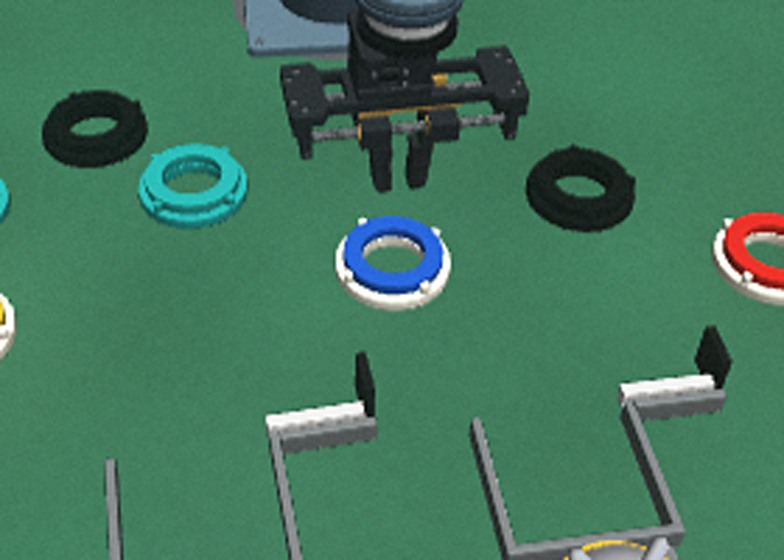

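The gripper is above the blue top at crop (393,255). The dock fences and both open gates (crop (318,420) and (668,388)) are clear.

```bash
python3 -m pendant '[-0.64,0.003,-0.0015,-0.03,0,-0.64,0.001,0,-0.03,0,-0.64,0,0,-0.02,0,-0.64,0,0,-0.008,0,-0.64,0,0,0,0]' 10
```

```text
time: 1.98
tcp_pos: [451.7, 11.3, 39.6]
tcp_rot: [3.131, 0.001, 1.638]
force: [-0.3, -0.6, -1.4]
opening: 16.1
```

```bash
python3 -m pendant '[-0.64,0,0,-0.008,0,-0.64,0,0,-0.002,0,-0.64,0,0,0,0]' 10
python3 - <<'E'
from station import manip
from h import *
c=manip.camera("scene");top(c,"blue",(250,330,190,250))
E
```

```text
time: 2.23
tcp_pos: [452.7, 13.0, 31.2]
tcp_rot: [3.129, 0.001, 1.64]
force: [-1.1, -1.2, -1.1]
opening: 16.0
blue collar px (292, 221) world [452.7  11.3] dia [79.3 89.3]
```

```bash
python3 -m pendant '[-0.64,0.003,-0.01,0,0,-0.64,0.007,-0.02,0,0,-0.64,0.007,-0.02,0,0,-0.64,0.007,-0.02,0,0,-0.64,0.007,-0.02,0,0,-0.64,0.007,-0.02,0,0,-0.64,0.007,-0.02,0,0,-0.64,0.007,-0.02,0,0,-0.64,0.006,-0.018,0,0,-0.64,0.003,-0.01,0,0]' 10
```

```text
time: 3.12
tcp_pos: [519.3, -169.8, 35.8]
tcp_rot: [3.121, -0.005, 1.653]
force: [-0.3, 1.0, -0.2]
opening: 15.9
```

```bash
python3 -m pendant '[-0.64,0.004,-0.006,-0.004,0,-0.64,0.004,-0.003,-0.002,0,-0.64,0,0,0,0]' 10
python3 - <<'E'
from station import manip
from h import *
print(manip.read_state()["tcp_pos"].round(1))
for n in("top","scene"):
    c=manip.camera(n);top(c,"blue",(150,400,100,300))
    np.savez(f"pics/{n}2.npz",**c)
    cv2.imwrite(f"pics/{n}2.png",c["pixels"])
# dock fences in scene view, z=22 band
P=cloud(c);px=c["pixels"].astype(int);sat=px.max(2)-px.min(2)
f=(abs(P[...,2]-22)<5)&(sat<40)
q=P[f]
for x in range(650,730,12):
    for lo,hi in((-260,-195),(-140,-70),(30,80),(140,200)):
        s=q[(abs(q[:,0]-x)<6)&(q[:,1]>lo)&(q[:,1]<hi)]
        print(x,lo,len(s),s[:,1].mean().round(1) if len(s) else None,end=" | ")
    print()
E
python3 -c "
import cv2;a=cv2.imread('pics/scene2.png');cv2.imwrite('pics/s2.png',cv2.resize(a[180:420,130:430],(750,600),interpolation=cv2.INTER_CUBIC))"
```

```text
time: 3.37
tcp_pos: [528.3, -181.8, 30.3]
tcp_rot: [3.119, -0.004, 1.65]
force: [-1.4, 0.1, 0.6]
opening: 15.7
[ 528.3 -181.8   30.3]
blue collar px (342, 200) world [ 497.3 -178.6] dia [27.5 64. ]
blue collar px (215, 250) world [ 534.4 -177.2] dia [77.9 81.4]
650 -260 20 -233.3 | 650 -140 19 -109.0 | 650 30 19 46.2 | 650 140 21 169.7 | 
662 -260 18 -231.1 | 662 -140 20 -107.9 | 662 30 21 46.3 | 662 140 20 170.6 | 
674 -260 23 -230.5 | 674 -140 20 -106.6 | 674 30 19 47.4 | 674 140 19 170.8 | 
686 -260 20 -230.0 | 686 -140 19 -105.2 | 686 30 20 47.9 | 686 140 21 171.0 | 
698 -260 25 -228.6 | 698 -140 22 -104.6 | 698 30 21 48.0 | 698 140 23 171.7 | 
710 -260 22 -226.9 | 710 -140 21 -103.5 | 710 30 21 48.8 | 710 140 23 172.0 | 
722 -260 20 -226.5 | 722 -140 24 -102.2 | 722 30 22 48.5 | 722 140 20 172.1 |
```

View pics/s2.png

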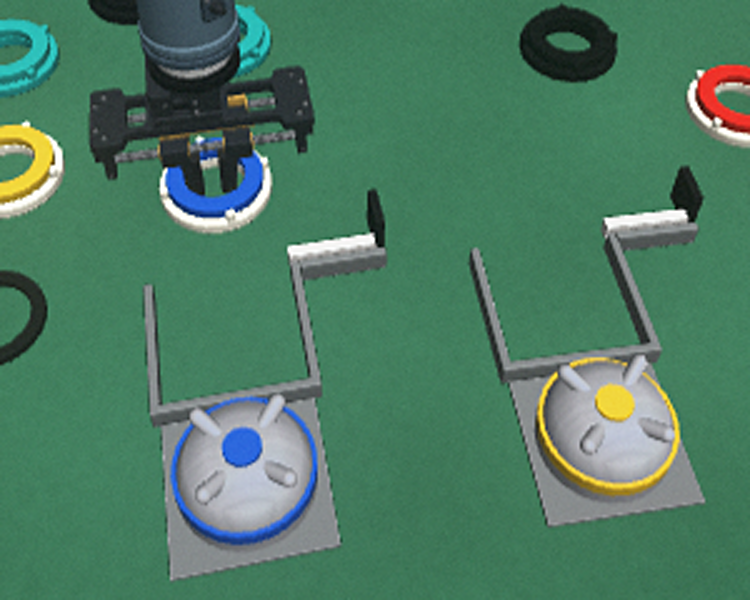

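The blue top is on the gripper at the mouth of the blue dock, at crop (215,190), and lined up with the bay.

```bash
python3 -m pendant '[-0.64,0.01,0.001,0,0,-0.64,0.018,0.0017,0,0,-0.64,0.018,0.0017,0,0,-0.64,0.018,0.0017,0,0,-0.64,0.018,0.0015,0,0,-0.64,0.01,0.001,0,0]' 10
```

```text
time: 3.97
tcp_pos: [618.7, -166.9, 29.8]
tcp_rot: [3.132, -0.008, 1.655]
force: [-1.2, -0.7, -0.2]
opening: 15.8
```

```bash
python3 -m pendant '[-0.64,0.002,-0.006,0,0,-0.64,0.002,-0.003,0,0,-0.64,0.012,-0.0015,0,0,-0.64,0.014,-0.0005,0,0,-0.64,0.012,0.001,0,0,-0.64,0.006,0,0,0]' 10
```

```text
time: 4.47
tcp_pos: [665.9, -174.4, 29.1]
tcp_rot: [3.14, -0.01, 1.66]
force: [-1.8, 0.8, 1.5]
opening: 15.9
```

```bash
python3 -m pendant '[-0.64,0.005,0.003,0,0,-0.64,0.008,0.002,0,0,-0.64,0.006,0.001,0,0,-0.64,0.003,0.0005,0,0,-0.64,0,0,0,0]' 10
python3 - <<'E'
from station import manip
from h import *
s=manip.read_state();print(s["tcp_pos"].round(1),s["force"].round(1))
c=manip.camera("scene");cv2.imwrite("pics/s3.png",cv2.resize(c["pixels"][230:420,130:430],(780,494),interpolation=cv2.INTER_CUBIC));top(c,"blue",(150,300,200,345))
E
```

```text
time: 4.88
tcp_pos: [687.8, -169.0, 29.0]
tcp_rot: [-3.14, -0.009, 1.659]
force: [-1.0, -1.2, 2.4]
opening: 15.9
[ 687.8 -169.    29. ] [-1.  -1.2  2.4]
blue collar px (220, 308) world [ 693.2 -165.4] dia [65.7 79.6]
```

View pics/s3.png

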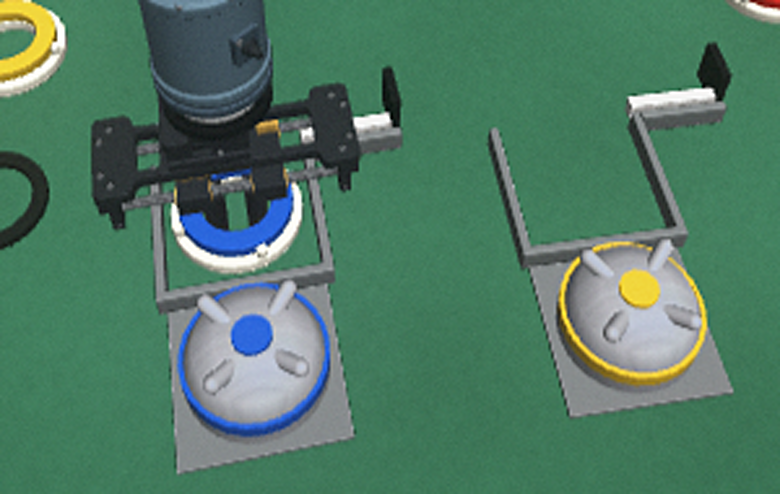

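The blue top is inside the bay at crop (237,225), with a small gap to the back fence at row 283. I'll measure that gap.

```bash
cat > gap.py <<'E'
from station import manip
from h import *
import sys
c=manip.camera("scene");P=cloud(c);px=c["pixels"].astype(int)
u=int(sys.argv[1]);v0,v1=int(sys.argv[2]),int(sys.argv[3])
for v in range(v0,v1):print(v,P[v,u].round(0),px[v,u])
E
python3 gap.py 222 322 348
```

```text
322 [ 718. -165.   25.] [221 100  43]
323 [ 719. -165.   23.] [223 104  45]
324 [ 721. -165.   23.] [223 101  42]
325 [ 724. -165.   23.] [220 103  48]
326 [ 724. -166.   20.] [161  74  33]
327 [ 724. -166.   16.] [129  55  23]
328 [ 725. -166.   14.] [175 151 135]
329 [ 726. -166.   13.] [240 251 253]
330 [ 728. -166.   12.] [245 251 253]
331 [ 730. -166.   11.] [250 254 255]
332 [ 730. -167.    7.] [206 223 225]
333 [ 733. -167.    9.] [164 176 181]
334 [ 731. -167.    2.] [174 188 194]
335 [ 732. -167.    0.] [121 148 113]
336 [ 734. -167.   -1.] [ 84 104  62]
337 [ 750. -166.   24.] [127 128 119]
338 [ 750. -166.   21.] [141 142 142]
339 [ 753. -166.   22.] [181 130 103]
340 [ 760. -165.   30.] [225 107  51]
341 [ 769. -164.   44.] [155 113 101]
342 [ 773. -164.   47.] [121 121 123]
343 [ 774. -164.   44.] [132 127 126]
344 [ 778. -164.   50.] [144 139 138]
345 [ 781. -164.   51.] [158 151 151]
346 [ 786. -164.   56.] [169 161 164]
347 [ 786. -164.   53.] [171 164 164]
```

```bash
python3 -m pendant '[-0.64,0.006,0.001,0,0,-0.64,0.006,0.001,0,0,-0.64,0.004,0.0005,0,0,-0.64,0,0,0,0]' 10; python3 gap.py 222 327 342
```

```text
time: 5.32
tcp_pos: [701.7, -167.1, 28.5]
tcp_rot: [-3.134, -0.01, 1.657]
force: [-4.2, -0.2, 4.3]
opening: 16.0
327 [ 729. -165.   24.] [220 102  45]
328 [ 730. -166.   22.] [218  99  42]
329 [ 734. -165.   26.] [223 101  43]
330 [ 735. -166.   23.] [224 104  46]
331 [ 737. -166.   23.] [230 111  50]
332 [ 737. -166.   20.] [164  75  40]
333 [ 738. -166.   19.] [130  58  27]
334 [ 738. -166.   13.] [158  99  67]
335 [ 739. -167.   11.] [243 253 255]
336 [ 741. -167.   11.] [202 218 222]
337 [ 748. -166.   21.] [142 144 139]
338 [ 751. -166.   22.] [138 137 135]
339 [ 751. -166.   19.] [179 130 103]
340 [ 761. -165.   32.] [221 106  51]
341 [ 769. -164.   44.] [155 115 104]
```

```bash
python3 -m pendant '[-0.9,-0.005,0,0,0,-0.9,-0.004,0,0,0,-0.9,0,0,0.01,0,-0.9,0,0,0.02,0,-0.9,0,0,0.035,0,-0.9,0,0,0.04,0,-0.9,-0.02,-0.02,0.035,0,-0.7,-0.035,-0.035,0.03,0,-0.64,-0.035,-0.035,0,0]' 10
python3 - <<'E'
from station import manip
from h import *
c=manip.camera("scene");top(c,"blue",(150,300,240,345));top(c,"yellow",(80,180,200,280))
E
```

```text
time: 6.12
tcp_pos: [620.0, -232.6, 196.1]
tcp_rot: [3.136, -0.017, 1.677]
force: [1.2, -0.9, 0.5]
opening: 14.6
blue collar px (221, 314) world [ 696.3 -166.3] dia [86.9 90.8]
yellow collar px (131, 244) world [ 493.6 -370.2] dia [86.  93.6]
```

```bash
python3 - <<'E'
from h import *
c=dict(np.load("pics/top0.npz"));P=cloud(c)
q=P[(P[...,2]>45)&(P[...,1]<-300)&(P[...,1]>-560)]
print(q[np.argsort(-q[:,1])][:8].round(0),len(q))
E
python3 -m pendant '[-0.64,-0.015,-0.01,0,-0.01,-0.64,-0.02,-0.02,-0.01,-0.01,-0.64,-0.02,-0.02,-0.01,-0.01,-0.64,-0.02,-0.02,-0.01,-0.01,-0.64,-0.02,-0.02,-0.01,-0.01,-0.64,-0.012,-0.014,-0.01,-0.01,-0.64,-0.006,-0.008,-0.01,0,-0.64,0,0,0,0]' 10
```

```text
[[ 565. -520.  218.]
 [ 571. -521.  218.]
 [ 564. -522.  216.]
 [ 562. -522.  215.]
 [ 574. -522.  216.]
 [ 556. -522.  217.]
 [ 550. -523.  215.]
 [ 554. -523.  215.]] 397
time: 6.83
tcp_pos: [492.6, -365.0, 141.2]
tcp_rot: [3.13, -0.003, 1.595]
force: [-0.2, -0.5, -0.5]
opening: 16.0
```

```bash
python3 -m pendant '[-0.64,-0.002,-0.004,-0.02,0,-0.64,-0.001,-0.002,-0.03,0,-0.64,0,0,-0.015,0,-0.64,0,0,0,0]' 10
```

```text
time: 7.17
tcp_pos: [495.8, -369.1, 77.2]
tcp_rot: [3.122, -0.002, 1.598]
force: [-0.8, 1.0, 0.2]
opening: 16.0
```

```bash
python3 -m pendant '[-0.64,-0.006,-0.002,0,0,-0.64,-0.002,0,-0.015,0,-0.64,-0.002,0,-0.008,0,-0.64,0,0,0,0]' 10
```

```text
time: 7.5
tcp_pos: [490.4, -368.8, 57.2]
tcp_rot: [3.116, -0.001, 1.604]
force: [0.3, -0.1, -0.4]
opening: 15.6
```

```bash
python3 -m pendant '[-0.64,-0.002,-0.001,-0.012,0,-0.64,-0.002,0,-0.01,0,-0.64,-0.001,0,-0.005,0,-0.64,0,0,0,0]' 10
```

```text
time: 7.83
tcp_pos: [487.1, -370.2, 30.7]
tcp_rot: [3.112, 0.001, 1.605]
force: [0.5, 0.7, 0.0]
opening: 15.9
```

```bash
python3 -m pendant '[-0.64,0,0.01,0,0,-0.64,0,0.02,0,0,-0.64,0,0.025,0,0,-0.64,0,0.025,0,0,-0.64,0,0.025,0,0,-0.64,0,0.025,0,0,-0.64,0,0.025,0,0,-0.64,0,0.025,0,0,-0.64,0,0.02,0,0,-0.64,0,0.015,0,0]' 10
```

```text
time: 8.67
tcp_pos: [485.9, -149.3, 33.8]
tcp_rot: [3.106, 0.008, 1.596]
force: [0.8, -1.5, 0.5]
opening: 16.4
```

```bash
python3 -m pendant '[-0.64,0,0.02,-0.002,0,-0.64,0,0.025,-0.001,0,-0.64,0,0.025,0,0,-0.64,0,0.025,0,0,-0.64,0,0.025,0,0,-0.64,0.002,0.025,0,0,-0.64,0.004,0.025,0,0,-0.64,0.006,0.025,0,0,-0.64,0.006,0.02,0,0,-0.64,0.006,0.012,0,0]' 10
python3 - <<'E'
from station import manip
from h import *
c=manip.camera("scene");top(c,"yellow",(200,420,160,320));top(c,"blue",(150,300,240,345))
E
```

```text
time: 9.5
tcp_pos: [506.8, 94.0, 34.8]
tcp_rot: [3.102, 0.008, 1.598]
force: [-0.7, -1.0, -1.2]
opening: 15.6
yellow collar px (328, 236) world [511.7  89.7] dia [80.4 87.6]
blue collar px (221, 314) world [ 696.4 -166.3] dia [86.9 90.8]
```

```bash
python3 -m pendant '[-0.64,0.004,0.006,-0.003,0,-0.64,0.006,0.002,-0.001,0,-0.64,0,0,0,0]' 10
```

```text
time: 9.8
tcp_pos: [518.1, 106.2, 31.2]
tcp_rot: [3.099, 0.006, 1.603]
force: [0.7, -0.7, 0.2]
opening: 15.6
```

```bash
python3 -m pendant '[-0.64,0.01,-0.0005,0,0,-0.64,0.016,0,0,0,-0.64,0.016,0,0,0,-0.64,0.01,0,0,0]' 10
```

```text
time: 10.13
tcp_pos: [566.4, 101.2, 30.1]
tcp_rot: [3.109, 0.007, 1.598]
force: [-1.5, 0.7, 2.1]
opening: 16.0
```

```bash
python3 -m pendant '[-0.64,0.006,0.002,0,0,-0.64,0.008,0.002,0,0,-0.64,0.006,0.001,0,0,-0.64,0.002,0,0,0]' 10
```

```text
time: 10.47
tcp_pos: [589.1, 102.4, 29.9]
tcp_rot: [3.112, 0.009, 1.592]
force: [-1.6, 1.4, 2.1]
opening: 15.9
```

```bash
python3 -m pendant '[-0.64,0.005,0.003,0,0.005,-0.64,0.01,0.002,0,0.005,-0.64,0.01,0.001,0,0,-0.64,0.006,0,0,0]' 10;  python3 - <<'E'
from station import manip
from h import *
s=manip.read_state();print(s["tcp_pos"].round(1),s["force"].round(1))
c=manip.camera("scene");cv2.imwrite("pics/s4.png",cv2.resize(c["pixels"][200:390,200:460],(780,570),interpolation=cv2.INTER_CUBIC));top(c,"yellow",(200,420,200,320))
E
```

```text
time: 10.8
tcp_pos: [619.0, 108.3, 29.7]
tcp_rot: [3.117, 0.009, 1.603]
force: [-1.9, 1.0, 2.4]
opening: 15.5
[619.  108.3  29.7] [-1.9  1.   2.4]
yellow collar px (345, 270) world [620.8 106.7] dia [73.8 79.8]
```

View pics/s4.png

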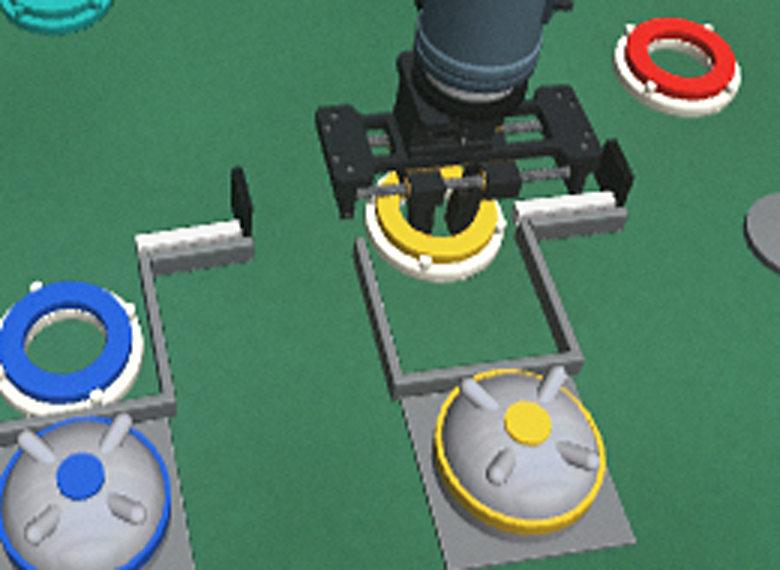

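The yellow top is half in the yellow mouth at crop (437,220), centred between the fences. The blue top is seated at the back of its bay. I'll push on.

```bash
python3 -m pendant '[-0.64,0.006,0.0005,0,0,-0.64,0.01,0,0,0,-0.64,0.01,0,0,0,-0.64,0.01,0.0005,0,0,-0.64,0.006,0,0,0]' 10
```

```text
time: 11.27
tcp_pos: [661.2, 110.0, 29.5]
tcp_rot: [3.121, 0.009, 1.604]
force: [-2.1, 0.3, 1.5]
opening: 15.7
```

```bash
python3 -m pendant '[-0.64,0.006,0,0,0,-0.64,0.008,0,0,0,-0.64,0.008,0,0,0,-0.64,0.006,0.0005,0,0,-0.64,0.004,0,0,0,-0.64,0,0,0,0]' 10; python3 gap.py 358 300 330|tail -22
```

```text
time: 11.77
tcp_pos: [696.4, 110.7, 29.4]
tcp_rot: [3.121, 0.009, 1.605]
force: [-1.6, -0.7, 2.7]
opening: 16.0
308 [698. 119.  -2.] [ 93 122  61]
309 [716. 110.  23.] [ 77 152 135]
310 [718. 110.  22.] [ 61 207 241]
311 [721. 109.  24.] [ 60 217 245]
312 [723. 109.  23.] [ 62 218 244]
313 [725. 108.  23.] [ 60 218 243]
314 [728. 107.  25.] [ 63 220 244]
315 [731. 106.  26.] [ 63 222 246]
316 [732. 106.  24.] [ 57 198 233]
317 [733. 106.  21.] [ 42 144 177]
318 [733. 107.  17.] [ 28 118 150]
319 [732. 108.  11.] [192 233 239]
320 [736. 107.  15.] [251 255 255]
321 [742. 104.  21.] [206 218 218]
322 [743. 104.  20.] [149 149 147]
323 [747. 102.  23.] [149 146 142]
324 [748. 103.  21.] [147 136 128]
325 [756.  99.  32.] [ 79 213 247]
326 [758.  99.  30.] [ 62 185 218]
327 [777.  89.  60.] [183 188 193]
328 [779.  88.  62.] [218 209 202]
329 [781.  88.  60.] [223 207 200]
```

```bash
python3 -m pendant '[-1,-0.005,0,0,0,-1,-0.003,0,0,0,-1,0,0,0.01,0,-1,0,0,0.02,0,-1,0,0,0.035,0,-1,0,0,0.04,0,-1,-0.02,-0.02,0.03,0,-1,-0.025,-0.025,0,0,-1,-0.025,-0.025,0,0,-1,-0.015,-0.02,0,0.03]' 10
python3 - <<'E'
from station import manip
from h import *
c=manip.camera("scene");top(c,"blue",(150,300,240,345));top(c,"yellow",(320,400,250,320))
P=cloud(c);px=c["pixels"].astype(int)
d=(px.max(2)<60)&(P[...,2]>15)&(P[...,2]<55)
for b in((-90,10),(200,280)):
    q=P[d&(P[...,1]>b[0])&(P[...,1]<b[1])&(P[...,0]>560)&(P[...,0]<630)]
    if len(q):print("paddle",len(q),np.percentile(q,[5,50,95],axis=0).round(1))
    v,u=np.nonzero(d&(P[...,1]>b[0])&(P[...,1]<b[1])&(P[...,0]>560)&(P[...,0]<630));print(u.min(),u.max(),v.min(),v.max())
E
```

```text
time: 12.65
tcp_pos: [599.1, 25.4, 172.4]
tcp_rot: [3.115, 0.006, 1.645]
force: [0.3, -0.5, -0.4]
opening: 0.7
blue collar px (221, 314) world [ 696.4 -166.3] dia [86.9 90.6]
yellow collar px (355, 299) world [691.1 109.8] dia [86.8 91.4]
paddle 109 [[586.2 -41.7  19. ]
 [607.8 -37.4  43.9]
 [618.9 -32.1  51.5]]
277 283 256 278
paddle 163 [[585.2 241.6  17.9]
 [602.4 243.3  39.3]
 [619.3 249.7  51.2]]
399 410 247 268
```

```bash
python3 -m pendant '[-1,-0.006,0,-0.025,0,-1,-0.006,0,-0.03,0,-1,-0.003,0,-0.03,0,-1,-0.002,0,-0.02,0,-1,-0.002,0,-0.01,0,-1,0,0,0,0]' 10
```

```text
time: 13.2
tcp_pos: [577.6, 16.3, 61.0]
tcp_rot: [3.106, 0.008, 1.636]
force: [0.1, -0.7, 0.3]
opening: 0.5
```

```bash
python3 -m pendant '[-1,0.006,0,-0.01,0,-1,0.004,0,-0.008,0,-1,0,0,-0.002,0,-1,0,0,0,0]' 10
```

```text
time: 13.53
tcp_pos: [590.3, 16.9, 43.7]
tcp_rot: [3.102, 0.008, 1.636]
force: [0.1, 0.2, -0.3]
opening: 0.8
```

```bash
python3 -m pendant '[-1,0,-0.01,0,0,-1,0,-0.012,0,0,-1,0,-0.012,0,0,-1,0,-0.012,0,0,-1,0,-0.012,0,0,-1,0,-0.012,0,0]' 10
```

```text
time: 14.03
tcp_pos: [592.6, -56.1, 47.3]
tcp_rot: [3.096, 0.006, 1.64]
force: [1.7, 2.5, -0.8]
opening: 0.5
```

```bash
python3 -m pendant '[-1,0,-0.006,-0.003,0,-1,0,-0.006,-0.001,0,-1,0,-0.006,0,0,-1,0,-0.004,0,0]' 10
```

```text
time: 14.37
tcp_pos: [593.2, -78.9, 44.1]
tcp_rot: [3.094, -0.0, 1.638]
force: [-1.1, 21.1, 7.5]
opening: 0.4
```

```bash
python3 -m pendant '[-1,0,-0.001,0,0,-1,0,0.008,0,0,-1,0,0.015,0,0,-1,0,0.02,0.02,0,-1,0,0.01,0.04,0,-1,0,0.02,0.03,0,-1,0,0.035,0.02,0]' 10;  python3 - <<'E'
from station import manip
from h import *
s=manip.read_state();print(s["tcp_pos"].round(1),s["force"].round(1))
c=manip.camera("scene");cv2.imwrite("pics/s5.png",cv2.resize(c["pixels"][200:390,150:430],(784,532),interpolation=cv2.INTER_CUBIC))
E
```

```text
time: 14.95
tcp_pos: [586.3, 22.0, 151.6]
tcp_rot: [3.109, 0.004, 1.625]
force: [1.2, 0.4, -0.4]
opening: 0.2
[586.3  22.  151.6] [ 1.2  0.4 -0.4]
```

View pics/s5.png

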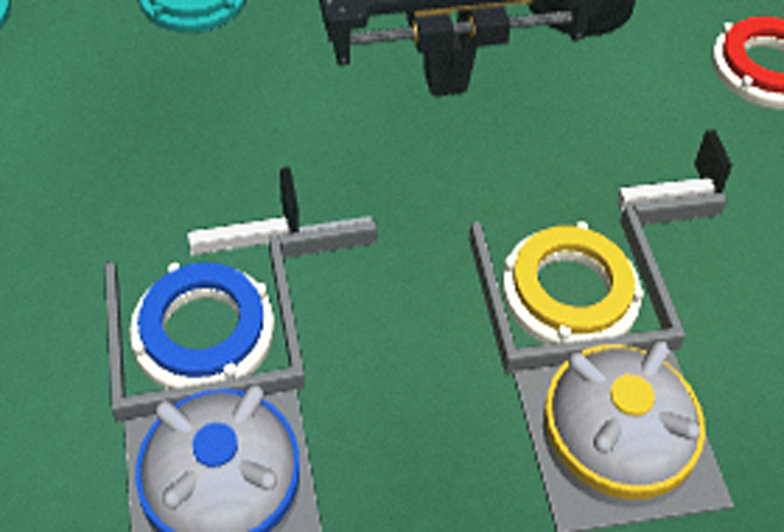

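The blue gate is shut, with its tongue across the mouth at crop (240,235). Both tops are seated. The yellow gate is still open, with its paddle at crop (712,160).

```bash
python3 -m pendant '[-1,0,0.035,0,0,-1,0,0.035,0,0,-1,0,0.035,0,0,-1,0,0.035,0,0,-1,0,0.035,0,0,-1,0,0.03,0,0,-1,0,0.015,0,0,-1,0,0.005,0,0,-1,0,0,0,0]' 10
```

```text
time: 15.75
tcp_pos: [585.3, 269.3, 156.0]
tcp_rot: [3.098, 0.0, 1.639]
force: [-0.8, -0.1, -0.4]
opening: 0.4
```

```bash
python3 -m pendant '[-1,0.001,0.015,0,-0.015,-1,0.001,0.012,-0.02,-0.015,-1,0,0.004,-0.03,0,-1,0,0,-0.03,0,-1,0,0,-0.015,0,-1,0,0,0,0]' 10
```

```text
time: 16.25
tcp_pos: [590.7, 289.9, 58.6]
tcp_rot: [3.094, 0.006, 1.598]
force: [-0.1, -0.1, -0.1]
opening: 0.3
```

```bash
python3 -m pendant '[-1,0,0,-0.01,0,-1,0,0,-0.006,0,-1,0,-0.005,0,0,-1,0,-0.012,0,0,-1,0,-0.012,0,0,-1,0,-0.012,0,0,-1,0,-0.01,0,0]' 10
```

```text
time: 16.83
tcp_pos: [593.4, 232.6, 45.0]
tcp_rot: [3.089, 0.005, 1.595]
force: [0.4, 1.4, -0.9]
opening: 0.5
```

```bash
python3 -m pendant '[-1,0,-0.006,-0.002,0,-1,0,-0.006,-0.001,0,-1,0,-0.006,0,0,-1,0,-0.006,0,0]' 10
```

```text
time: 17.17
tcp_pos: [594.8, 204.0, 43.8]
tcp_rot: [3.086, 0.004, 1.592]
force: [1.2, 1.5, -0.0]
opening: 0.5
```

```bash
python3 -m pendant '[-1,0,-0.004,0,0,-1,0,-0.003,0,0]' 10
```

```text
time: 17.33
tcp_pos: [594.8, 204.0, 44.1]
tcp_rot: [3.084, -0.006, 1.597]
force: [1.4, 8.0, -3.6]
opening: 0.6
```

Stopped against the hard stop. One firm press, then back off.

```bash
python3 -m pendant '[-1,0,-0.006,0,0,-1,0,-0.005,0,0]' 10; python3 -m pendant '[-1,0,0.008,0,0,-1,0,0.015,0,0,-1,0,0.02,0.02,0,-1,0,0.02,0.04,0,-1,0,0.02,0.04,0,-1,-0.02,0.02,0.03,0,-1,-0.02,0.02,0.03,0,-1,-0.01,0.005,0,0,-1,0,0,0,0]' 10;  python3 - <<'E'
from station import manip
from h import *
c=manip.camera("scene");cv2.imwrite("pics/s6.png",c["pixels"]);top(c,"red",(380,480,180,260))
P=cloud(c);px=c["pixels"].astype(int);d=(px.max(2)<60)&(P[...,2]>15)&(P[...,2]<55)
top(c,"blue",(150,300,240,345));top(c,"yellow",(320,400,250,320))
for n,o,a in(("blue",(690.5,-166.8),.083),("yellow",(685,109.6),.032)):
    R=np.array([[np.cos(a),-np.sin(a)],[np.sin(a),np.cos(a)]]);L=(P[...,:2]-o)@R
    m=d&(L[...,0]>-105)&(L[...,0]<-60)&(L[...,1]>60)&(L[...,1]<160);print(n,"paddle y_d",np.percentile(L[m][:,1],[5,50,95]).round(1),m.sum())
    t=(px.min(2)>170)&(abs(P[...,2]-22)<8)&(abs(L[...,0]+67)<10)&(abs(L[...,1])<150);print("tongue y_d",np.percentile(L[t][:,1],[1,99]).round(1))
E
```

```text
time: 17.5
tcp_pos: [594.6, 204.0, 44.4]
tcp_rot: [3.08, -0.019, 1.605]
force: [1.8, 11.0, -3.8]
opening: 0.2
time: 18.25
tcp_pos: [539.5, 337.1, 208.6]
tcp_rot: [3.086, -0.012, 1.602]
force: [-0.6, -0.1, -0.6]
opening: 0.4
red collar px (426, 218) world [476.2 349.9] dia [85.2 93.8]
blue collar px (221, 314) world [ 696.3 -166.3] dia [86.9 90.7]
yellow collar px (355, 299) world [691.  109.8] dia [86.7 91.3]
blue paddle y_d [73.1 76.  79.6] 84
tongue y_d [-1.2 72.1]
yellow paddle y_d [73.5 74.8 80.5] 149
tongue y_d [-1.3 73. ]
```

View pics/s6.png

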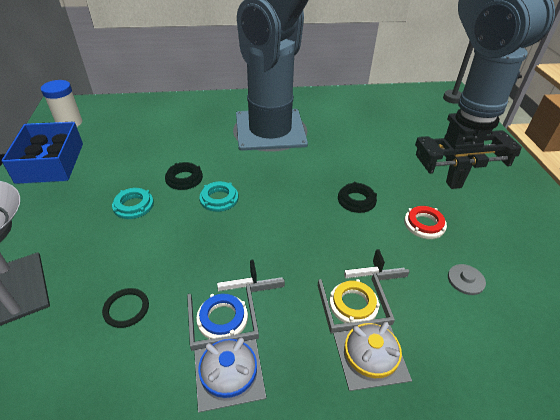

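The final picture shows both tops docked at (222,314) and (355,299), with both gate tongues across their mouths. The red top, disc, gasket and look-alikes have not moved. The tongues run from -1 to about 73 mm in the dock frame, which means shut, so I'm handing in.

```bash
python3 -c "
from station import manip
print(manip.close_job())"
```

```text
the job is handed in; nothing more can be done
None
```

The job is done and handed in at about 18 s of the 72 s allowed. I dragged the blue-collared top into the blue dock, then the yellow into the yellow dock, each by the fingers in its hole. Then I pushed the blue gate and the yellow gate against their hard stops.

**Last checks:**
- **Tops:** both sit at the back of their bays, and their measured positions did not change after the gates were pushed. That is against the back fence for the blue top and about there for the yellow.
- **Gates:** both tongues measure about -1 to 73 mm in their dock frames, against -2 to 76 mm when shut, which is within the camera's error. At the last readings the push force was 21 N on the blue gate and 11 N on the yellow.
- **Bystanders:** the red top measures where it started, to within the camera error. The valve disc, gasket and look-alikes look unmoved in the last picture, though I did not measure them.
- **Robot:** the arm is well clear of everything.

**Disagreement:** the two cameras gave the blue dock's angle as 0.06–0.08 rad and 0.09 rad. I used 0.083, and the top went in without any noticeable contact with the side fences.

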